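Put the watchmaker's bench things back on their pads

TASK

Tidy the watch-repair bench: stand each of the four loose things upright in the middle of the dark pad that carries its outline - the red loupe in the red ring, the sky-blue dust cover in the large sky-blue ring, the yellow oil bottle in the yellow ring and the green alarm clock square in the green rectangle. The clock's dial must face the pad's cream bar. Do not shift the open watch in its black holder in the middle of the bench.

Things in the scene. Friction and masses are not known exactly. Their poses are not given: they have to be found in the camera images.
- loupe: Red watchmaker's eye loupe, an upright cylinder 34 mm in diameter and 36 mm tall (foot flange 37 mm in diameter, 6 mm high), black band, glass lens on top; about 30 g. Origin: centre of its underside, z up. Loose; stands on the bench at any yaw.
- dust_cover: Sky-blue dust cover: a low solid dome 76 mm in diameter and 14 mm high with an upright round knob in the middle, 22 mm in diameter, from 14 to 44 mm above the underside (grip it by the knob); about 60 g. Origin: centre of its underside, z up. Loose, any yaw.
- oil_bottle: Yellow plastic oil bottle with a paper band, an upright cylinder 34 mm in diameter from 0 to 45 mm, then a shoulder and a thin white nozzle up to 72 mm; about 60 g. Origin: centre of its underside, z up. Loose, any yaw.
- clock: Dark-green alarm clock, an upright box 36 mm deep (its x) by 66 mm wide (its y) by 64 mm tall; a thin cream bar on the top lies near the dial edge (2 mm higher, looks only); about 180 g. The round cream dial is on its +x face. Origin: centre of its underside, x out of the dial, z up. Loose; its dial faces within 1 rad of world +x at the start.
- clock_dial (a point): Centre of the clock's dial: on the clock's +x face, 18 mm ahead of the clock's origin and 33 mm above its underside.
- loupe_pad: Fixed flat round dark pad, 72 mm in diameter, 3 mm thick, with a small inlaid red ring 47 mm in diameter: the loupe's place. Origin: centre of its underside, on the bench.
- cover_pad: Fixed flat round dark pad, 100 mm in diameter, 3 mm thick, with a large inlaid sky-blue ring 86 mm in diameter: the dust cover's place. Origin: centre of its underside, on the bench.
- bottle_pad: Fixed flat square dark pad, 72 mm wide, 3 mm thick, with a small inlaid yellow ring 45 mm in diameter: the oil bottle's place. Origin: centre of its underside, on the bench.
- clock_pad: Fixed flat rectangular dark pad, 84 mm (its x) by 94 mm (its y), 3 mm thick, with an inlaid green rectangle 46 by 76 mm in its middle (the clock's place) and a cream bar beside it on the +x side. The dial must face that bar: the clock's x along the pad's x. Origin: centre of its underside, on the bench; x points to the cream bar, within 0.6 rad of world +x.
- open_watch: Opened watch movement (steel and brass, wheels showing) in a black round holder, 48 mm in diameter, 20 mm tall, loose near the middle of the bench; not to be moved. Origin: centre of its underside. Other small clutter up to 18 mm tall lies between the things, taller pieces towards the far edge; no thing or pad of the job is within 95 mm of the watch.
There are look-alikes about, which are no part of the job. Leave any brown look-alike of the bottle_pad alone. Of the things that look like the loupe, take the one that is farthest from the robot's base at the start.

How it is judged:
By the outcome, as a careful person would: the job done as asked, in the order asked, and still so for the second after the job is handed in, with the robot touching nothing.
It also fails if it takes over 112 s, if anything falls off the work surface, if the arm or the gripper's body presses on something with over 40 N, if the wrist force passes 120 N, or if a joint passes its speed limit or range.

ROBOT

A 7-joint arm with a two-finger parallel gripper is mounted at the origin on the work surface. World frame = base frame: x ahead of the robot, y to its left, z up, the work surface at z = 0. Lengths are in m, angles in degrees, forces in N, time in s.
With the tool pointing down it reaches from about 0.4 to 0.85 m from the base axis. Payload 10.4 kg.
Tool frame: the origin (TCP) lies at the very end of the fingers, on their centre line; the grasp point (between the pads) lies 19 mm behind it (grip_point_offset is the distance from the TCP to the grasp point, in m); z points along the fingers, y is the line along which they close (so a half turn about z gives the same grasp; the last joint's range is limited). The gripper opens to 87 mm and grips with 3 to 60 N. Pads are 19 mm wide; open, the fingers measure 117 mm over their backs; the gripper's body (75 mm by 190 mm) begins 51 mm behind the grasp point.
Start: joints at [-67.185, 19.034, -3.707, 83.658, 1.238, 77.344, -5.071], TCP at [0.255, 0.571, 0.223] pointing down, gripper open.
Joint ranges: [-148.97, 148.97], [-28.65, 121.19], [-84.17, 76.75], [9.2, 138.47], [-72.65, 252.65], [3.7, 117.97], [-149.18, 149.18]. Speed limits (degrees/s): [127.2, 127.2, 159.86, 159.86, 180, 180, 180].

INTERFACE

Orientations are given as [roll, pitch, yaw] about the fixed x, y, z axes, in that order (R = Rz(yaw) Ry(pitch) Rx(roll)).
In Python, from station import read_state, camera, job_done, grip_point_offset gives the robot as it stands. The module is installed in compiled form; this text tells all that it offers.
- The arm moves only by the tool jog_arm, never from a script. Its argument "plan" is a list of rows, each an object with "angular": the turn, a rotation vector about the world's x, y, z in degrees, a list of three; "xyz": the shift along the world's x, y, z in cm, a list of three; "fingers": the finger opening in cm, from 0 to 8.7. A call has 1 to 5 rows; each row shifts and turns the commanded pose from where the row before left it; what a row does not reach is not made up. A row lasts 1/12 s, in which the tool goes at most 41.7 mm and 7.16 degrees, less where a joint would pass 70% of its speed; a pose out of reach is approached as far as the arm can. A call with a gripper value outside its range is refused whole. The fingers move at their own pace and stop on an object; "newtons" is the grip in N (left out, the last holds). Time passes only in rows, so rows that do not move let the fingers close. It gives the time, the measured TCP pose, the force, the opening and the grip force at its end, in the units of the state.
- read_state(): the state, without advancing time (a new reading comes with each control period).
- camera(name): name is "side" or "top"; returns a dict with "frame" (420x560x3 uint8, red, green, blue), "vfov" (degrees; the focal length in pixels is half the picture's height over the tangent of half this angle, whatever the lens; pixels are square), "cx", "cy" (the principal point, pixels), "pose" (4x4, takes a point from camera to world coordinates). Camera axes: x right, y down, z forward; pixel columns grow to the right and rows downward; lengths in m; the calibration is good to about 2 mm. A picture is of the moment at which its call begins. There is no depth.
- job_done(): hands the job in; it is judged then, once.
The state is a dict: "time_s": time; "joint_pos": joint angles; "joint_velocities": joint speeds; "joint_efforts": joint torques, N m; "eef_pos": TCP position; "ee_rot": TCP orientation; "contact_force": force on the tool from outside, world axes, zero at the start; "wrist_torque": the same for the moment, N m; "finger_gap": finger opening in m; "grasp_force": force on a finger pad.
Only numpy, scipy, OpenCV 4.12 (cv2) and the standard library are available. Lean on these libraries where they do the work, as an engineer would, in place of code of your own. Each camera call takes 0.05 s, during which the arm holds its last target. There are 200 camera calls.

## Working session

There is one attempt and no reset: what is moved stays moved. The work goes in short steps, Python scripts to look and compute and a tool call to move; the robot and the scene stay as the last step left them, time stands still between calls to the robot, and variables do not carry over. Pictures are saved under pics/ and viewed, at most 14 in all, crops included, and the job is handed in when it is done.

Besides the shell and the picture viewer there is one more tool, called after "Call:" in YAML: its name, and indented under it one key for each argument. jog_arm: Moves the arm, as the interface text tells. Its arguments: {"type":"object","properties":{"plan":{"type":"array"},"newtons":{"type":"number"}},"required":["plan"]}

```bash
mkdir -p pics; python3 - <<'E'
from station import *
import cv2,numpy as np
print(read_state(), grip_point_offset)
for n in("top","side"):
    c=camera(n); f=c["frame"]; np.save(n+".npy",f); np.savez(n+"_c.npz",**{k:c[k] for k in("frame","vfov","cx","cy","pose")})
    print(n,c["vfov"],c["cx"],c["cy"],np.round(c["pose"],4).tolist(), [k for k in c])
    cv2.imwrite(f"pics/{n}0.png",cv2.resize(f[:,:,::-1],(800,600),interpolation=cv2.INTER_CUBIC))
E
```

```text
{'time_s': 0.0, 'joint_pos': array([-67.18520793,  19.07223128,  -3.70791653,  83.70662555,
         1.23808435,  77.34162036,  -5.07002843]), 'joint_velocities': array([-0.00363687,  0.03487106,  0.02295017, -0.02499438,  0.00647072,
       -0.02625862, -0.01365646]), 'joint_efforts': array([-2.07437902e-04, -6.23238444e+01,  2.46100343e-02, -3.89906573e+01,
       -6.14304794e-02,  3.95993760e-02,  1.33343992e-04]), 'eef_pos': array([0.25514548, 0.57012858, 0.221746  ]), 'ee_rot': array([-1.79919493e+02,  3.89125084e-03,  1.55893135e+02]), 'contact_force': array([ 0.76484555, -0.0257769 , -0.60947377]), 'wrist_torque': array([0.02659525, 0.0175233 , 0.02343493]), 'grasp_force': 0.0, 'finger_gap': 0.08732893659382625} 0.0187
top 44.44462554727667 272.13909963412453 205.48274367026693 [[0.0089, -0.9855, 0.1694, 0.3194], [-1.0, -0.0094, -0.0022, -0.0122], [0.0037, -0.1694, -0.9855, 1.4252], [0.0, 0.0, 0.0, 1.0]] ['frame', 'vfov', 'cx', 'cy', 'pose']
side 46.87019896618776 275.7342473918168 207.42064136133473 [[0.908, -0.3001, 0.2922, 0.2217], [-0.4186, -0.6784, 0.6038, -0.6394], [0.017, -0.6706, -0.7416, 0.8204], [0.0, 0.0, 0.0, 1.0]] ['frame', 'vfov', 'cx', 'cy', 'pose']
```

View pics/top0.png

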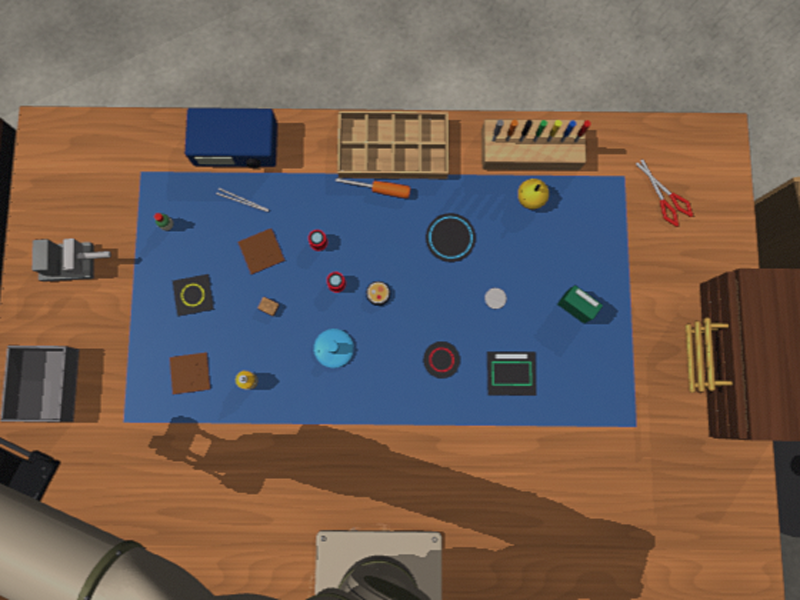

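View pics/side0.png

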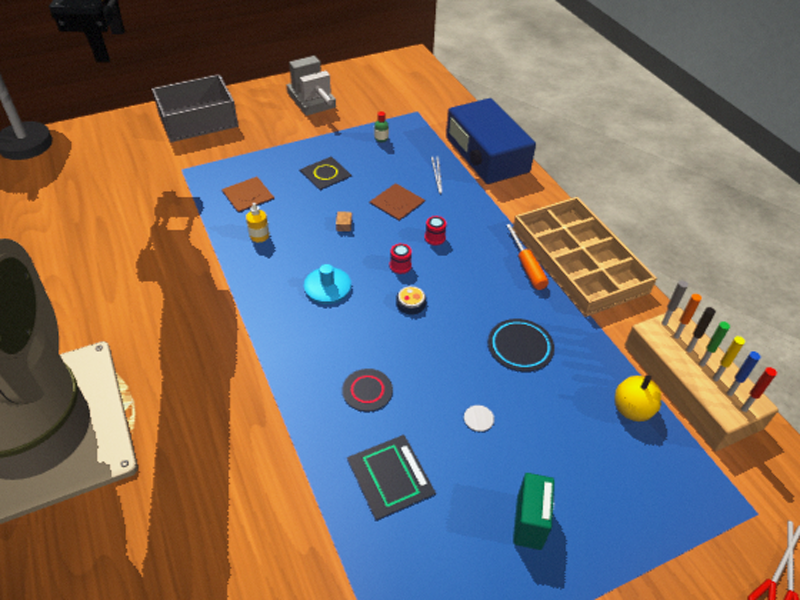

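Loupe candidates in the top view (800x600 px) are (317,240), which is farther from the base, and (336,282), which is nearer and the look-alike. I choose (317,240).

- **Bottle:** yellow at (245,379). Not the green one at (163,220) or the yellow ball at (534,193).
- **Bottle pad:** dark with a yellow ring at (193,295). Not the brown ones at (262,250) and (190,373).
- **Cover and its pad:** (333,348) and (450,237).
- **Loupe pad:** (441,359).
- **Clock and its pad:** (580,303) and (511,372), cream bar towards +x.

In the side view the chosen loupe is at (436,230).

```bash
cat > h.py <<'E'
import numpy as np,cv2
from scipy.optimize import least_squares
S=4
T=np.linspace(0,2*np.pi,48,endpoint=False)
def circ(d,z): return np.c_[d/2*np.cos(T),d/2*np.sin(T),0*T+z]
def rect(a,b,z): return np.array([[i*a/2,j*b/2,z] for i in(-1,1) for j in(-1,1)])
def proj(c,P):
    R=c["pose"][:3,:3];q=(P-c["pose"][:3,3])@R
    f=210/np.tan(np.radians(float(c["vfov"]))/2)
    return q[:,:2]/q[:,2:]*f+[float(c["cx"]),float(c["cy"])]
def hsv(c):
    f=cv2.resize(c["frame"],None,fx=S,fy=S,interpolation=cv2.INTER_CUBIC)
    return cv2.cvtColor(f,cv2.COLOR_RGB2HSV).astype(int)
COL={'red':lambda h,s,v:((h<8)|(h>170))&(s>130)&(v>50),
 'sky':lambda h,s,v:(h>88)&(h<102)&(s>90)&(v>90),
 'yel':lambda h,s,v:(h>17)&(h<36)&(s>100)&(v>80),
 'bot':lambda h,s,v:((h>12)&(h<40)&(v>60))|((s<70)&(v>130)),
 'green':lambda h,s,v:(h>58)&(h<90)&(s>80)&(v>25),
 'cream':lambda h,s,v:(s<70)&(v>150),
 'clock':lambda h,s,v:((h>58)&(h<92)&(s>80)&(v>25))|((s<70)&(v>150))}
def mask(H,col,seed,r):
    m=COL[col](H[...,0],H[...,1],H[...,2]).astype(np.uint8)
    w=np.zeros_like(m);cv2.circle(w,tuple(int(S*x) for x in seed),int(S*r),1,-1);m&=w
    n,l,st,_=cv2.connectedComponentsWithStats(m)
    for i in range(1,n):
        if st[i,4]<20: m[l==i]=0
    return m
A=np.linspace(0,2*np.pi,36,endpoint=False);U=np.c_[np.cos(A),np.sin(A)]
def fit(cs,ms,model,x0,yaw=None):
    hs=[]
    for m in ms:
        y,x=np.nonzero(m);p=np.c_[(x+.5)/S-.5,(y+.5)/S-.5]
        hs.append((p@U.T).max(0))
    def res(p):
        c,s=np.cos(p[5]),np.sin(p[5])
        M=model@np.array([[c,-s,0],[s,c,0],[0,0,1]]).T+p[:3]
        r=[(proj(cm,M)@U.T).max(0)+p[3+i]-h for i,(cm,h) in enumerate(zip(cs,hs))]
        return np.r_[np.concatenate(r),(p[5]-yaw)*50 if False else 0, p[5]*10*(yaw is None)]
    s=least_squares(res,[*x0,0,0,0,yaw or 0][:3]+[0,0,yaw or 0],loss='soft_l1',x_scale=[.01,.01,.01,1,1,.1])
    return s.x,np.sqrt(np.mean(s.fun**2))
MOD={'loupe':np.r_[circ(.037,0),circ(.037,.006),circ(.034,.036)],
 'dust_cover':np.r_[circ(.076,0.002),circ(.022,.014),circ(.022,.044)],
 'oil_bottle':np.r_[circ(.034,0),circ(.034,.045),circ(.006,.072)],
 'clock':np.r_[rect(.036,.066,0),rect(.036,.066,.064)],
 'loupe_pad':circ(.047,0),'cover_pad':circ(.086,0),'bottle_pad':circ(.045,0),'clock_pad':rect(.046,.076,0)}
def ray0(c,px,z):
    f=210/np.tan(np.radians(float(c["vfov"]))/2)
    d=c["pose"][:3,:3]@np.array([(px[0]-float(c["cx"]))/f,(px[1]-float(c["cy"]))/f,1]);o=c["pose"][:3,3]
    return o+d*(z-o[2])/d[2]
E
cat > m.py <<'E'
from h import *
cs=[dict(np.load(n+"_c.npz")) for n in("top","side")];H=[hsv(c) for c in cs]
#name: colour, top seed(800), side seed(800), r_top,r_side(800), yaw
J={'loupe':('red',(317,240),(436,230),18,20,None),'dust_cover':('sky',(333,348),(327,284),26,32,None),
'oil_bottle':('bot',(245,379),(258,224),17,28,None),'clock':('clock',(580,303),(535,510),30,48,-.4),
'loupe_pad':('red',(441,359),(367,389),22,26,None),'cover_pad':('sky',(450,237),(521,344),30,38,None),
'bottle_pad':('yel',(193,295),(326,172),20,22,None),'clock_pad':('green',(511,374),(390,475),32,46,.01)}
tiles=[]
for k,(col,a,b,ra,rb,yw) in J.items():
    sd=[np.array(a)*.7,np.array(b)*.7];ms=[mask(h,col,s,r*.7) for h,s,r in zip(H,sd,(ra,rb))]
    x,e=fit(cs,ms,MOD[k],ray0(cs[0],sd[0],.01),yw)
    print(k,np.round(x[:3]*1000,1),'bias',np.round(x[3:5],2),'yaw',round(np.degrees(x[5]),1),'rms',round(e,2))
    for c,s,m in zip(cs,sd,ms):
        big=cv2.resize(c["frame"][:,:,::-1],None,fx=S,fy=S,interpolation=cv2.INTER_CUBIC)
        p=[np.argwhere(m)[:,::-1]];cv2.polylines(big,[cv2.convexHull(p[0].astype(np.int32))],True,(255,0,255),1)
        cth,sth=np.cos(x[5]),np.sin(x[5]);M=MOD[k]@np.array([[cth,-sth,0],[sth,cth,0],[0,0,1]]).T+x[:3]
        q=cv2.convexHull((S*(proj(c,M)+.5)).astype(np.int32));cv2.polylines(big,[q],True,(255,255,255),1)
        u,v=(S*s).astype(int);t=big[max(0,v-140):v+140,max(0,u-140):u+140];tiles.append(cv2.resize(t,(200,150)) if 0 else cv2.resize(t,(150,150)))
rows=[np.hstack(tiles[i:i+4]) for i in range(0,16,4)]
cv2.imwrite("pics/fit.png",np.vstack(rows))
E
python3 m.py
```

```text
loupe [668.3 127.1  -1.8] bias [-0.42 -0.56] yaw -0.3 rms 0.16
dust_cover [455.9  92.2   0.8] bias [-0.05 -0.1 ] yaw 1.1 rms 0.45
oil_bottle [391.9 255.   -2.4] bias [-0.1  -0.03] yaw 0.1 rms 0.22
clock [ 5.411e+02 -3.811e+02 -5.000e-01] bias [-0.95 -1.56] yaw -36.0 rms 0.37
loupe_pad [ 435.6 -117.6    1.7] bias [0.45 0.31] yaw 0.0 rms 0.17
cover_pad [ 680.  -136.3    1.1] bias [0.49 0.54] yaw 0.2 rms 0.18
bottle_pad [558.8 371.3   1.5] bias [0.57 0.58] yaw 0.0 rms 0.12
clock_pad [ 410.3 -252.9    1.7] bias [0.28 0.33] yaw 0.6 rms 0.22
```

View pics/fit.png

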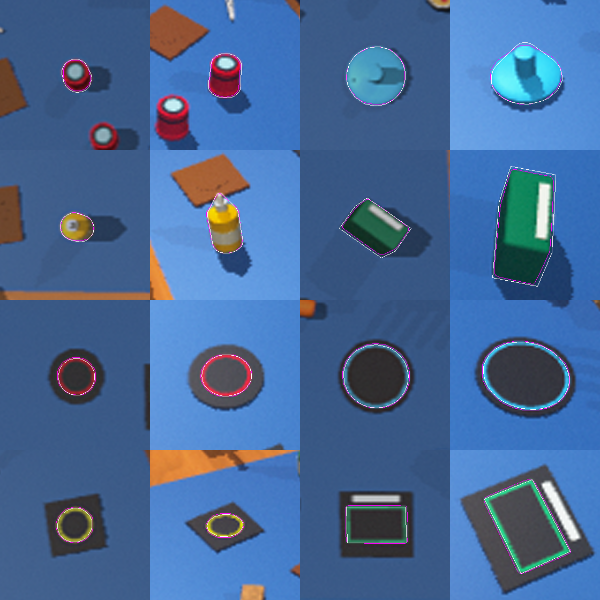

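All eight fits match the outlines, with rms at or below 0.45 px and heights consistent with the text. The crop confirms the chosen loupe is the upper-right one in the side view, with the decoy to its lower left. Now I move to the loupe.

Call:
jog_arm:
  plan:
    - {"xyz": [2.7,-2.9,-0.5],"angular": [0,0,0],"fingers": 5.5}
    - {"xyz": [2.7,-2.9,-0.5],"angular": [0,0,0],"fingers": 5.5}
    - {"xyz": [2.7,-2.9,-0.5],"angular": [0,0,0],"fingers": 5.5}
    - {"xyz": [2.7,-2.9,-0.5],"angular": [0,0,0],"fingers": 5.5}
    - {"xyz": [2.7,-2.9,-0.5],"angular": [0,0,0],"fingers": 5.5}

```text
time_s: 0.52
eef_pos: [0.3912, 0.4238, 0.1971]
ee_rot: [-180.0, -0.0, 155.9]
contact_force: [1.1, 1.0, 0.2]
finger_gap: 0.0618
grasp_force: 0.0
```

Call:
jog_arm:
  plan:
    - {"xyz": [2.7,-2.9,-0.5],"angular": [0,0,0],"fingers": 5.5}
    - {"xyz": [2.7,-2.9,-0.5],"angular": [0,0,0],"fingers": 5.5}
    - {"xyz": [2.7,-2.9,-0.5],"angular": [0,0,0],"fingers": 5.5}
    - {"xyz": [2.7,-2.9,-0.5],"angular": [0,0,0],"fingers": 5.5}
    - {"xyz": [2.7,-2.9,-0.5],"angular": [0,0,0],"fingers": 5.5}

```text
time_s: 0.93
eef_pos: [0.5262, 0.2788, 0.1722]
ee_rot: [-180.0, -0.0, 155.9]
contact_force: [0.9, 0.9, -0.2]
finger_gap: 0.0548
grasp_force: 0.0
```

Call:
jog_arm:
  plan:
    - {"xyz": [2.7,-2.9,-0.5],"angular": [0,0,0],"fingers": 5.5}
    - {"xyz": [2.7,-2.9,-0.5],"angular": [0,0,0],"fingers": 5.5}
    - {"xyz": [2.7,-2.9,-0.5],"angular": [0,0,0],"fingers": 5.5}
    - {"xyz": [2.0,-2.2,-0.5],"angular": [0,0,0],"fingers": 5.5}
    - {"xyz": [0,0,0],"angular": [0,0,0],"fingers": 5.5}

```text
time_s: 1.35
eef_pos: [0.6293, 0.1633, 0.1508]
ee_rot: [-179.7, 0.1, 155.4]
contact_force: [0.0, -0.9, -0.7]
finger_gap: 0.0548
grasp_force: 0.0
```

Call:
jog_arm:
  plan:
    - {"xyz": [2.0,-1.8,-2.5],"angular": [0,0,0],"fingers": 5.5}
    - {"xyz": [1.9,-1.8,-2.5],"angular": [0,0,0],"fingers": 5.5}
    - {"xyz": [0,0,-3],"angular": [0,0,0],"fingers": 5.5}
    - {"xyz": [0,0,0],"angular": [0,0,0],"fingers": 5.5}
    - {"xyz": [0,0,0],"angular": [0,0,0],"fingers": 5.5}

```text
time_s: 1.77
eef_pos: [0.6638, 0.1356, 0.0709]
ee_rot: [-179.9, -0.2, 155.9]
contact_force: [0.1, 0.6, 0.3]
finger_gap: 0.0551
grasp_force: 0.0
```

Call:
jog_arm:
  plan:
    - {"xyz": [0.45,-0.85,0],"angular": [0,0,0],"fingers": 5.5}
    - {"xyz": [0,0,-3],"angular": [0,0,0],"fingers": 5.5}
    - {"xyz": [0,0,-2.2],"angular": [0,0,0],"fingers": 5.5}
    - {"xyz": [0,0,-1.0],"angular": [0,0,0],"fingers": 5.5}
    - {"xyz": [0,0,0],"angular": [0,0,0],"fingers": 5.5}

```text
time_s: 2.18
eef_pos: [0.669, 0.1272, 0.0099]
ee_rot: [-180.0, -0.1, 155.9]
contact_force: [-0.1, 0.3, -0.8]
finger_gap: 0.0545
grasp_force: 0.0
```

Call:
jog_arm:
  plan:
    - {"xyz": [0,0,0],"angular": [0,0,0],"fingers": 3}
    - {"xyz": [0,0,0],"angular": [0,0,0],"fingers": 3}
    - {"xyz": [0,0,0],"angular": [0,0,0],"fingers": 3}
    - {"xyz": [0,0,0],"angular": [0,0,0],"fingers": 3}
    - {"xyz": [0,0,0],"angular": [0,0,0],"fingers": 3}
  newtons: 15

```text
time_s: 2.6
eef_pos: [0.6704, 0.1271, 0.0117]
ee_rot: [179.9, 0.1, 155.9]
contact_force: [-1.3, -1.3, 5.1]
finger_gap: 0.0336
grasp_force: 15.0
```

Call:
jog_arm:
  plan:
    - {"xyz": [0,0,2],"angular": [0,0,0],"fingers": 3}
    - {"xyz": [0,0,3],"angular": [0,0,0],"fingers": 3}
    - {"xyz": [0,0,3],"angular": [0,0,0],"fingers": 3}
    - {"xyz": [-1.3,-1.4,1],"angular": [0,0,0],"fingers": 3}
    - {"xyz": [-2.2,-2.3,0],"angular": [0,0,0],"fingers": 3}

```text
time_s: 3.02
eef_pos: [0.6374, 0.0929, 0.1044]
ee_rot: [179.7, 0.3, 156.1]
contact_force: [0.2, 0.4, -1.0]
finger_gap: 0.0338
grasp_force: 15.0
```

Call:
jog_arm:
  plan:
    - {"xyz": [-2.5,-2.6,0],"angular": [0,0,0],"fingers": 3}
    - {"xyz": [-2.5,-2.6,0],"angular": [0,0,0],"fingers": 3}
    - {"xyz": [-2.5,-2.6,0],"angular": [0,0,0],"fingers": 3}
    - {"xyz": [-2.5,-2.6,0],"angular": [0,0,0],"fingers": 3}
    - {"xyz": [-2.5,-2.6,0],"angular": [0,0,0],"fingers": 3}

```text
time_s: 3.43
eef_pos: [0.5085, -0.041, 0.1009]
ee_rot: [180.0, 0.0, 155.9]
contact_force: [1.0, -1.0, 0.3]
finger_gap: 0.0335
grasp_force: 15.0
```

Call:
jog_arm:
  plan:
    - {"xyz": [-2.5,-2.6,0],"angular": [0,0,0],"fingers": 3}
    - {"xyz": [-2.0,-2.1,0],"angular": [0,0,0],"fingers": 3}
    - {"xyz": [-1.5,-1.6,0],"angular": [0,0,0],"fingers": 3}
    - {"xyz": [0,0,0],"angular": [0,0,0],"fingers": 3}
    - {"xyz": [0,0,0],"angular": [0,0,0],"fingers": 3}

```text
time_s: 3.85
eef_pos: [0.4496, -0.1036, 0.1011]
ee_rot: [179.9, 0.1, 155.8]
contact_force: [0.9, 0.9, -1.2]
finger_gap: 0.0334
grasp_force: 15.0
```

Call:
jog_arm:
  plan:
    - {"xyz": [-1.35,-1.4,-2],"angular": [0,0,0],"fingers": 3}
    - {"xyz": [0,0,-3],"angular": [0,0,0],"fingers": 3}
    - {"xyz": [0,0,-2],"angular": [0,0,0],"fingers": 3}
    - {"xyz": [0,0,-0.8],"angular": [0,0,0],"fingers": 3}
    - {"xyz": [0,0,0],"angular": [0,0,0],"fingers": 3}

```text
time_s: 4.27
eef_pos: [0.4358, -0.1161, 0.0212]
ee_rot: [-179.9, -0.2, 156.0]
contact_force: [-1.1, -0.4, -0.4]
finger_gap: 0.0335
grasp_force: 15.0
```

Call:
jog_arm:
  plan:
    - {"xyz": [0.0,-0.15,-0.3],"angular": [0,0,0],"fingers": 3}
    - {"xyz": [0,0,-0.2],"angular": [0,0,0],"fingers": 3}
    - {"xyz": [0,0,0],"angular": [0,0,0],"fingers": 3}
    - {"xyz": [0,0,0],"angular": [0,0,0],"fingers": 3}

```text
time_s: 4.6
eef_pos: [0.437, -0.1185, 0.0183]
ee_rot: [180.0, 0.1, 155.9]
contact_force: [-0.4, 0.5, -0.6]
finger_gap: 0.0337
grasp_force: 15.0
```

Call:
jog_arm:
  plan:
    - {"xyz": [-0.1,0,-0.2],"angular": [0,0,0],"fingers": 3}
    - {"xyz": [0,0,0],"angular": [0,0,0],"fingers": 3}
    - {"xyz": [0,0,0],"angular": [0,0,0],"fingers": 3}

```text
time_s: 4.85
eef_pos: [0.4353, -0.1185, 0.0157]
ee_rot: [180.0, 0.0, 155.9]
contact_force: [-0.4, 0.2, -0.4]
finger_gap: 0.0336
grasp_force: 15.0
```

Call:
jog_arm:
  plan:
    - {"xyz": [0,0,-0.1],"angular": [0,0,0],"fingers": 3}
    - {"xyz": [0,0,0],"angular": [0,0,0],"fingers": 3}
    - {"xyz": [0,0,0],"angular": [0,0,0],"fingers": 3}

```text
time_s: 5.1
eef_pos: [0.4354, -0.1185, 0.0146]
ee_rot: [180.0, 0.0, 155.9]
contact_force: [0.5, -0.1, 0.5]
finger_gap: 0.0336
grasp_force: 15.0
```

Call:
jog_arm:
  plan:
    - {"xyz": [0,0.05,-0.1],"angular": [0,0,0],"fingers": 3}
    - {"xyz": [0,0,0],"angular": [0,0,0],"fingers": 3}
    - {"xyz": [0,0,0],"angular": [0,0,0],"fingers": 3}

```text
time_s: 5.35
eef_pos: [0.4356, -0.1185, 0.0144]
ee_rot: [180.0, 0.0, 155.9]
contact_force: [-3.8, -0.5, 13.5]
finger_gap: 0.0333
grasp_force: 15.0
```

Call:
jog_arm:
  plan:
    - {"xyz": [0,0,-0.1],"angular": [0,0,0],"fingers": 3}
    - {"xyz": [0,0,0],"angular": [0,0,0],"fingers": 3}
    - {"xyz": [0,0,0],"angular": [0,0,0],"fingers": 3}

```text
time_s: 5.6
eef_pos: [0.4359, -0.1186, 0.0137]
ee_rot: [180.0, 0.1, 155.9]
contact_force: [-6.0, -2.0, 18.0]
finger_gap: 0.0334
grasp_force: 15.0
```

Call:
jog_arm:
  plan:
    - {"xyz": [0,0,0.15],"angular": [0,0,0],"fingers": 3}
    - {"xyz": [0,0,0],"angular": [0,0,0],"fingers": 5}
    - {"xyz": [0,0,0],"angular": [0,0,0],"fingers": 5}
    - {"xyz": [0,0,0],"angular": [0,0,0],"fingers": 5}
    - {"xyz": [0,0,0],"angular": [0,0,0],"fingers": 5}

```text
time_s: 6.02
eef_pos: [0.4352, -0.1179, 0.0139]
ee_rot: [-180.0, -0.0, 155.9]
contact_force: [0.1, 0.5, -0.1]
finger_gap: 0.0479
grasp_force: 0.0
```

Call:
jog_arm:
  plan:
    - {"xyz": [0,0,2],"angular": [0,0,0],"fingers": 5}
    - {"xyz": [0,0,3],"angular": [0,0,0],"fingers": 5}
    - {"xyz": [0,0,3],"angular": [0,0,0],"fingers": 5}
    - {"xyz": [0.2,2,0.5],"angular": [0,0,0],"fingers": 5}
    - {"xyz": [0.3,3,0],"angular": [0,0,0],"fingers": 5}

```text
time_s: 6.43
eef_pos: [0.4417, -0.0697, 0.1014]
ee_rot: [179.9, 0.2, 155.6]
contact_force: [0.5, 0.6, -0.5]
finger_gap: 0.0503
grasp_force: 0.0
```

Call:
jog_arm:
  plan:
    - {"xyz": [0.3,3.5,0],"angular": [0,0,0],"fingers": 5}
    - {"xyz": [0.3,3.5,0],"angular": [0,0,0],"fingers": 5}
    - {"xyz": [0.3,3.5,0],"angular": [0,0,0],"fingers": 5}
    - {"xyz": [0.3,3,0],"angular": [0,0,0],"fingers": 5}
    - {"xyz": [0.3,2.5,0],"angular": [0,0,0],"fingers": 5}

```text
time_s: 6.85
eef_pos: [0.455, 0.0946, 0.099]
ee_rot: [180.0, -0.0, 156.0]
contact_force: [0.8, -0.4, -0.3]
finger_gap: 0.0497
grasp_force: 0.0
```

Next I check the loupe numerically and descend on the knob.

```bash
cat > chk.py <<'E'
import sys;from h import *;from station import camera
# args: name colour x y z yaw(deg|n) rad_mm : refit thing near an expected place
n,col,x,y,z=sys.argv[1],sys.argv[2],*map(float,sys.argv[3:6])
yw=None if sys.argv[6]=='n' else np.radians(float(sys.argv[6]))
cs=[camera("top"),camera("side")];ms=[];t=[]
P=np.array([[x,y,z]]);h=MOD[n][:,2].max()
for c in cs:
    s=proj(c,P+[0,0,h/2])[0];r=np.linalg.norm(proj(c,MOD[n]+P)-s,axis=1).max()+float(sys.argv[7])
    m=mask(hsv(c),col,s,r);ms.append(m)
    b=cv2.resize(c["frame"][:,:,::-1],None,fx=S,fy=S,interpolation=cv2.INTER_CUBIC)
    u,v=(S*s).astype(int);cv2.drawContours(b,cv2.findContours(m,0,2)[0],-1,(255,0,255),1)
    q=cv2.copyMakeBorder(b,200,200,200,200,0)[v:v+400,u:u+400];t.append(q)
cv2.imwrite(sys.argv[8],np.hstack(t))
xx,e=fit(cs,ms,MOD[n],P[0],yw);print(n,np.round(xx[:3]*1e3,1),np.round(xx[3:5],2),round(np.degrees(xx[5]),1),round(e,2))
E
python3 chk.py loupe red .436 -.118 .003 n 1 pics/c1.png
```

```text
loupe [ 436.2 -117.    -1.2] [1.2  0.65] -0.5 0.89
```

Call:
jog_arm:
  plan:
    - {"xyz": [0.1,-0.25,-2],"angular": [0,0,0],"fingers": 5}
    - {"xyz": [0,0,-2.5],"angular": [0,0,0],"fingers": 5}
    - {"xyz": [0,0,-0.5],"angular": [0,0,0],"fingers": 5}
    - {"xyz": [0,0,0],"angular": [0,0,0],"fingers": 5}
    - {"xyz": [0,0,0],"angular": [0,0,0],"fingers": 5}

```text
time_s: 7.37
eef_pos: [0.4564, 0.0891, 0.0495]
ee_rot: [-180.0, -0.0, 155.9]
contact_force: [0.6, -0.7, -0.1]
finger_gap: 0.0501
grasp_force: 0.0
```

Call:
jog_arm:
  plan:
    - {"xyz": [0,0.3,-1.5],"angular": [0,0,0],"fingers": 5}
    - {"xyz": [0,0,-1.0],"angular": [0,0,0],"fingers": 5}
    - {"xyz": [0,0,-0.5],"angular": [0,0,0],"fingers": 5}
    - {"xyz": [0,0,0],"angular": [0,0,0],"fingers": 5}
    - {"xyz": [0,0,0],"angular": [0,0,0],"fingers": 5}

```text
time_s: 7.78
eef_pos: [0.4564, 0.0923, 0.0194]
ee_rot: [-180.0, -0.0, 155.9]
contact_force: [-0.3, -0.9, 0.1]
finger_gap: 0.0499
grasp_force: 0.0
```

Call:
jog_arm:
  plan:
    - {"xyz": [0,0,0],"angular": [0,0,0],"fingers": 1.8}
    - {"xyz": [0,0,0],"angular": [0,0,0],"fingers": 1.8}
    - {"xyz": [0,0,0],"angular": [0,0,0],"fingers": 1.8}
    - {"xyz": [0,0,0],"angular": [0,0,0],"fingers": 1.8}
    - {"xyz": [0,0,0],"angular": [0,0,0],"fingers": 1.8}
  newtons: 20

```text
time_s: 8.2
eef_pos: [0.4564, 0.0925, 0.0193]
ee_rot: [180.0, 0.0, 155.9]
contact_force: [-0.2, -0.1, -0.2]
finger_gap: 0.0245
grasp_force: 0.0
```

Call:
jog_arm:
  plan:
    - {"xyz": [0,0,0],"angular": [0,0,0],"fingers": 1.8}
    - {"xyz": [0,0,0],"angular": [0,0,0],"fingers": 1.8}
    - {"xyz": [0,0,1.5],"angular": [0,0,0],"fingers": 1.8}
    - {"xyz": [0,0,3],"angular": [0,0,0],"fingers": 1.8}
    - {"xyz": [0,0,3],"angular": [0,0,0],"fingers": 1.8}

```text
time_s: 8.62
eef_pos: [0.4552, 0.0921, 0.0942]
ee_rot: [-179.9, -0.1, 155.9]
contact_force: [0.8, 0.3, -0.9]
finger_gap: 0.0213
grasp_force: 20.0
```

Call:
jog_arm:
  plan:
    - {"xyz": [1.2,-1.2,1],"angular": [0,0,0],"fingers": 1.8}
    - {"xyz": [2,-2,0],"angular": [0,0,0],"fingers": 1.8}
    - {"xyz": [2.4,-2.4,0],"angular": [0,0,0],"fingers": 1.8}
    - {"xyz": [2.4,-2.5,0],"angular": [0,0,0],"fingers": 1.8}
    - {"xyz": [2.4,-2.5,0],"angular": [0,0,0],"fingers": 1.8}

```text
time_s: 9.03
eef_pos: [0.5612, -0.0145, 0.1041]
ee_rot: [180.0, 0.0, 155.9]
contact_force: [0.1, 1.3, -0.7]
finger_gap: 0.0217
grasp_force: 20.0
```

Call:
jog_arm:
  plan:
    - {"xyz": [2.4,-2.5,0],"angular": [0,0,0],"fingers": 1.8}
    - {"xyz": [2.4,-2.5,0],"angular": [0,0,0],"fingers": 1.8}
    - {"xyz": [2.4,-2.5,0],"angular": [0,0,0],"fingers": 1.8}
    - {"xyz": [2.2,-2.2,0],"angular": [0,0,0],"fingers": 1.8}
    - {"xyz": [1.5,-1.5,0],"angular": [0,0,0],"fingers": 1.8}

```text
time_s: 9.45
eef_pos: [0.6704, -0.1283, 0.1035]
ee_rot: [-179.9, 0.0, 155.8]
contact_force: [0.1, -0.1, -0.1]
finger_gap: 0.0212
grasp_force: 20.0
```

Call:
jog_arm:
  plan:
    - {"xyz": [1,-1,0],"angular": [0,0,0],"fingers": 1.8}
    - {"xyz": [0,0,0],"angular": [0,0,0],"fingers": 1.8}
    - {"xyz": [0,0,0],"angular": [0,0,0],"fingers": 1.8}

```text
time_s: 9.7
eef_pos: [0.679, -0.1359, 0.1032]
ee_rot: [-180.0, -0.1, 155.8]
contact_force: [-0.9, -0.1, -0.5]
finger_gap: 0.0215
grasp_force: 20.0
```

Call:
jog_arm:
  plan:
    - {"xyz": [0.1,0,-2],"angular": [0,0,0],"fingers": 1.8}
    - {"xyz": [0,0,-3],"angular": [0,0,0],"fingers": 1.8}
    - {"xyz": [0,0,-2],"angular": [0,0,0],"fingers": 1.8}
    - {"xyz": [0,0,-0.5],"angular": [0,0,0],"fingers": 1.8}
    - {"xyz": [0,0,-0.3],"angular": [0,0,0],"fingers": 1.8}

```text
time_s: 10.12
eef_pos: [0.6792, -0.1342, 0.0251]
ee_rot: [-180.0, -0.1, 156.0]
contact_force: [0.1, 0.2, -0.9]
finger_gap: 0.0213
grasp_force: 20.0
```

Call:
jog_arm:
  plan:
    - {"xyz": [0,0,0],"angular": [0,0,0],"fingers": 1.8}
    - {"xyz": [0,0,0],"angular": [0,0,0],"fingers": 1.8}
    - {"xyz": [0,0,0],"angular": [0,0,0],"fingers": 1.8}

```text
time_s: 10.37
eef_pos: [0.6812, -0.1356, 0.0279]
ee_rot: [180.0, 0.1, 155.9]
contact_force: [-0.3, -0.5, -0.1]
finger_gap: 0.0214
grasp_force: 20.0
```

Call:
jog_arm:
  plan:
    - {"xyz": [0,0,-0.1],"angular": [0,0,0],"fingers": 1.8}
    - {"xyz": [0,0,0],"angular": [0,0,0],"fingers": 1.8}
    - {"xyz": [0,0,0],"angular": [0,0,0],"fingers": 1.8}

```text
time_s: 10.62
eef_pos: [0.6805, -0.1355, 0.0255]
ee_rot: [180.0, 0.0, 155.9]
contact_force: [-0.1, -0.5, -0.7]
finger_gap: 0.0214
grasp_force: 20.0
```

Call:
jog_arm:
  plan:
    - {"xyz": [0,-0.05,-0.2],"angular": [0,0,0],"fingers": 1.8}
    - {"xyz": [0,0,0],"angular": [0,0,0],"fingers": 1.8}
    - {"xyz": [0,0,0],"angular": [0,0,0],"fingers": 1.8}

```text
time_s: 10.87
eef_pos: [0.6801, -0.1361, 0.0229]
ee_rot: [-180.0, -0.0, 155.9]
contact_force: [0.2, 0.3, -0.1]
finger_gap: 0.0215
grasp_force: 20.0
```

Call:
jog_arm:
  plan:
    - {"xyz": [0,0,-0.1],"angular": [0,0,0],"fingers": 1.8}
    - {"xyz": [0,0,0],"angular": [0,0,0],"fingers": 1.8}
    - {"xyz": [0,0,0],"angular": [0,0,0],"fingers": 1.8}

```text
time_s: 11.12
eef_pos: [0.6804, -0.1361, 0.0223]
ee_rot: [180.0, 0.0, 155.9]
contact_force: [-0.9, 0.2, 2.8]
finger_gap: 0.0214
grasp_force: 20.0
```

Call:
jog_arm:
  plan:
    - {"xyz": [0,0,0],"angular": [0,0,0],"fingers": 5}
    - {"xyz": [0,0,0],"angular": [0,0,0],"fingers": 5}
    - {"xyz": [0,0,0],"angular": [0,0,0],"fingers": 5}
    - {"xyz": [0,0,0],"angular": [0,0,0],"fingers": 5}
    - {"xyz": [0,0,1],"angular": [0,0,0],"fingers": 5}

```text
time_s: 11.53
eef_pos: [0.6789, -0.1357, 0.0302]
ee_rot: [-180.0, -0.2, 155.9]
contact_force: [-0.1, 0.5, -1.2]
finger_gap: 0.046
grasp_force: 0.0
```

Call:
jog_arm:
  plan:
    - {"xyz": [0,0,3],"angular": [0,0,0],"fingers": 5.5}
    - {"xyz": [0,0,3],"angular": [0,0,0],"fingers": 5.5}
    - {"xyz": [-1.5,2,2],"angular": [0,0,0],"fingers": 5.5}
    - {"xyz": [-2.2,3,0.5],"angular": [0,0,0],"fingers": 5.5}
    - {"xyz": [-2.2,3,0],"angular": [0,0,0],"fingers": 5.5}

```text
time_s: 11.95
eef_pos: [0.622, -0.0564, 0.1201]
ee_rot: [179.9, 0.3, 155.8]
contact_force: [-0.4, 0.4, 0.1]
finger_gap: 0.0547
grasp_force: 0.0
```

Call:
jog_arm:
  plan:
    - {"xyz": [-2.2,3,0],"angular": [0,0,0],"fingers": 5.5}
    - {"xyz": [-2.2,3,0],"angular": [0,0,0],"fingers": 5.5}
    - {"xyz": [-2.2,3,0],"angular": [0,0,0],"fingers": 5.5}
    - {"xyz": [-2.2,3,0],"angular": [0,0,0],"fingers": 5.5}
    - {"xyz": [-2.2,3,0],"angular": [0,0,0],"fingers": 5.5}

```text
time_s: 12.37
eef_pos: [0.5103, 0.0952, 0.118]
ee_rot: [179.9, 0.1, 155.9]
contact_force: [1.3, 1.0, 0.7]
finger_gap: 0.0548
grasp_force: 0.0
```

Call:
jog_arm:
  plan:
    - {"xyz": [-2.2,3,0],"angular": [0,0,0],"fingers": 5.5}
    - {"xyz": [-2.2,3,0],"angular": [0,0,0],"fingers": 5.5}
    - {"xyz": [-2.2,3,0],"angular": [0,0,0],"fingers": 5.5}
    - {"xyz": [-2.2,3,0],"angular": [0,0,0],"fingers": 5.5}
    - {"xyz": [-1.5,2,0],"angular": [0,0,0],"fingers": 5.5}

```text
time_s: 12.78
eef_pos: [0.4063, 0.2368, 0.1181]
ee_rot: [179.9, 0.0, 156.0]
contact_force: [-0.4, 1.1, 0.3]
finger_gap: 0.0549
grasp_force: 0.0
```

Call:
jog_arm:
  plan:
    - {"xyz": [-1,1.2,0],"angular": [0,0,0],"fingers": 5.5}
    - {"xyz": [0,0,0],"angular": [0,0,0],"fingers": 5.5}
    - {"xyz": [0,0,0],"angular": [0,0,0],"fingers": 5.5}

```text
time_s: 13.03
eef_pos: [0.3983, 0.2465, 0.1178]
ee_rot: [179.9, 0.0, 156.0]
contact_force: [0.3, -0.2, 0.6]
finger_gap: 0.0549
grasp_force: 0.0
```

Call:
jog_arm:
  plan:
    - {"xyz": [-0.6,0.85,-1.5],"angular": [0,0,0],"fingers": 5.5}
    - {"xyz": [0,0,-1],"angular": [0,0,0],"fingers": 5.5}
    - {"xyz": [0,0,0],"angular": [0,0,0],"fingers": 5.5}
    - {"xyz": [0,0,0],"angular": [0,0,0],"fingers": 5.5}

```text
time_s: 13.37
eef_pos: [0.3926, 0.2532, 0.0917]
ee_rot: [-179.9, -0.0, 155.8]
contact_force: [1.1, 0.4, 0.3]
finger_gap: 0.0551
grasp_force: 0.0
```

```bash
python3 chk.py dust_cover sky .680 -.136 .003 n 1 pics/c2.png
```

```text
dust_cover [ 681.1 -135.     3.7] [1.36 1.09] -0.8 1.02
```

Call:
jog_arm:
  plan:
    - {"xyz": [-0.05,0.15,-2],"angular": [0,0,0],"fingers": 5.5}
    - {"xyz": [0,0,-3],"angular": [0,0,0],"fingers": 5.5}
    - {"xyz": [0,0,-2.3],"angular": [0,0,0],"fingers": 5.5}
    - {"xyz": [0,0,-0.6],"angular": [0,0,0],"fingers": 5.5}
    - {"xyz": [0,0,0],"angular": [0,0,0],"fingers": 5.5}

```text
time_s: 13.88
eef_pos: [0.3913, 0.2551, 0.0122]
ee_rot: [-179.9, -0.1, 155.9]
contact_force: [0.2, -0.8, -0.3]
finger_gap: 0.055
grasp_force: 0.0
```

Call:
jog_arm:
  plan:
    - {"xyz": [0,0,0],"angular": [0,0,0],"fingers": 3}
    - {"xyz": [0,0,0],"angular": [0,0,0],"fingers": 3}
    - {"xyz": [0,0,0],"angular": [0,0,0],"fingers": 3}
    - {"xyz": [0,0,0],"angular": [0,0,0],"fingers": 3}
    - {"xyz": [0,0,0],"angular": [0,0,0],"fingers": 3}

```text
time_s: 14.3
eef_pos: [0.3923, 0.2562, 0.0139]
ee_rot: [179.9, 0.0, 155.9]
contact_force: [-1.2, -1.3, 7.1]
finger_gap: 0.0333
grasp_force: 20.0
```

Call:
jog_arm:
  plan:
    - {"xyz": [0,0,1.5],"angular": [0,0,0],"fingers": 3}
    - {"xyz": [0,0,3],"angular": [0,0,0],"fingers": 3}
    - {"xyz": [0.8,0.5,2],"angular": [0,0,0],"fingers": 3}
    - {"xyz": [2,1.4,0.5],"angular": [0,0,0],"fingers": 3}
    - {"xyz": [2.8,2,0],"angular": [0,0,0],"fingers": 3}

```text
time_s: 14.72
eef_pos: [0.4486, 0.2954, 0.0858]
ee_rot: [179.8, 0.1, 155.9]
contact_force: [1.0, 0.9, -0.2]
finger_gap: 0.0336
grasp_force: 20.0
```

Call:
jog_arm:
  plan:
    - {"xyz": [3,2.1,0],"angular": [0,0,0],"fingers": 3}
    - {"xyz": [3,2.1,0],"angular": [0,0,0],"fingers": 3}
    - {"xyz": [2.5,1.7,0],"angular": [0,0,0],"fingers": 3}
    - {"xyz": [1.6,1.2,0],"angular": [0,0,0],"fingers": 3}
    - {"xyz": [0.8,0.5,0],"angular": [0,0,0],"fingers": 3}

```text
time_s: 15.13
eef_pos: [0.5583, 0.3726, 0.0827]
ee_rot: [180.0, 0.0, 155.9]
contact_force: [0.0, -0.3, 0.3]
finger_gap: 0.0333
grasp_force: 20.0
```

Call:
jog_arm:
  plan:
    - {"xyz": [0,0,0],"angular": [0,0,0],"fingers": 3}
    - {"xyz": [0,0,0],"angular": [0,0,0],"fingers": 3}
    - {"xyz": [0,0,0],"angular": [0,0,0],"fingers": 3}

```text
time_s: 15.38
eef_pos: [0.5562, 0.3705, 0.083]
ee_rot: [-180.0, -0.0, 155.9]
contact_force: [-0.4, 0.4, 0.4]
finger_gap: 0.0331
grasp_force: 20.0
```

Call:
jog_arm:
  plan:
    - {"xyz": [0.25,0.1,-2.5],"angular": [0,0,0],"fingers": 3}
    - {"xyz": [0,0,-2.5],"angular": [0,0,0],"fingers": 3}
    - {"xyz": [0,0,-1.1],"angular": [0,0,0],"fingers": 3}
    - {"xyz": [0,0,0],"angular": [0,0,0],"fingers": 3}
    - {"xyz": [0,0,0],"angular": [0,0,0],"fingers": 3}

```text
time_s: 15.8
eef_pos: [0.5589, 0.3717, 0.0224]
ee_rot: [-180.0, -0.0, 155.9]
contact_force: [-0.3, 1.0, -0.4]
finger_gap: 0.0334
grasp_force: 20.0
```

Call:
jog_arm:
  plan:
    - {"xyz": [0,0,-0.2],"angular": [0,0,0],"fingers": 3}
    - {"xyz": [0,0,0],"angular": [0,0,0],"fingers": 3}
    - {"xyz": [0,0,0],"angular": [0,0,0],"fingers": 3}

```text
time_s: 16.05
eef_pos: [0.5598, 0.3724, 0.0213]
ee_rot: [179.9, 0.0, 155.9]
contact_force: [0.3, -0.3, -1.2]
finger_gap: 0.033
grasp_force: 20.0
```

Call:
jog_arm:
  plan:
    - {"xyz": [0,0,-0.15],"angular": [0,0,0],"fingers": 3}
    - {"xyz": [0,0,0],"angular": [0,0,0],"fingers": 3}
    - {"xyz": [0,0,0],"angular": [0,0,0],"fingers": 3}

```text
time_s: 16.3
eef_pos: [0.5593, 0.372, 0.0187]
ee_rot: [180.0, 0.0, 155.9]
contact_force: [0.5, 0.5, -1.0]
finger_gap: 0.033
grasp_force: 20.0
```

Call:
jog_arm:
  plan:
    - {"xyz": [0,0,-0.15],"angular": [0,0,0],"fingers": 3}
    - {"xyz": [0,0,0],"angular": [0,0,0],"fingers": 3}
    - {"xyz": [0,0,0],"angular": [0,0,0],"fingers": 3}

```text
time_s: 16.55
eef_pos: [0.5594, 0.3721, 0.0171]
ee_rot: [180.0, 0.0, 155.9]
contact_force: [0.4, 0.2, 0.2]
finger_gap: 0.0335
grasp_force: 20.0
```

Call:
jog_arm:
  plan:
    - {"xyz": [0,0,-0.1],"angular": [0,0,0],"fingers": 3}
    - {"xyz": [0,0,0],"angular": [0,0,0],"fingers": 3}
    - {"xyz": [0,0,0],"angular": [0,0,0],"fingers": 3}

```text
time_s: 16.8
eef_pos: [0.5594, 0.3721, 0.017]
ee_rot: [180.0, 0.0, 155.9]
contact_force: [-3.3, -1.8, 8.2]
finger_gap: 0.0332
grasp_force: 20.0
```

Call:
jog_arm:
  plan:
    - {"xyz": [0,0,0.1],"angular": [0,0,0],"fingers": 3}
    - {"xyz": [0,0,0],"angular": [0,0,0],"fingers": 5.5}
    - {"xyz": [0,0,0],"angular": [0,0,0],"fingers": 5.5}
    - {"xyz": [0,0,0],"angular": [0,0,0],"fingers": 5.5}
    - {"xyz": [0,0,0],"angular": [0,0,0],"fingers": 5.5}

```text
time_s: 17.22
eef_pos: [0.5592, 0.372, 0.0169]
ee_rot: [-180.0, -0.0, 155.9]
contact_force: [0.5, -0.6, -1.0]
finger_gap: 0.0508
grasp_force: 0.0
```

Call:
jog_arm:
  plan:
    - {"xyz": [0,0,2],"angular": [0,0,0],"fingers": 5.5}
    - {"xyz": [0,0,3],"angular": [0,0,0],"fingers": 5.5}
    - {"xyz": [0,0,3],"angular": [0,0,0],"fingers": 5.5}
    - {"xyz": [0,0,3],"angular": [0,0,0],"fingers": 5.5}
    - {"xyz": [0,-2,1],"angular": [0,0,-3],"fingers": 6.5}

```text
time_s: 17.63
eef_pos: [0.5594, 0.3572, 0.142]
ee_rot: [179.6, 0.1, 153.2]
contact_force: [0.1, 0.7, 0.9]
finger_gap: 0.0575
grasp_force: 0.0
```

Call:
jog_arm:
  plan:
    - {"xyz": [0,-3.5,0],"angular": [0,0,-5],"fingers": 6.5}
    - {"xyz": [0,-3.5,0],"angular": [0,0,-5],"fingers": 6.5}
    - {"xyz": [0,-3.5,0],"angular": [0,0,-5],"fingers": 6.5}
    - {"xyz": [0,-3.5,0],"angular": [0,0,-5],"fingers": 6.5}
    - {"xyz": [0,-3.5,0],"angular": [0,0,-5],"fingers": 6.5}

```text
time_s: 18.05
eef_pos: [0.559, 0.1754, 0.1371]
ee_rot: [180.0, -0.0, 127.6]
contact_force: [0.7, 0.1, -0.7]
finger_gap: 0.0648
grasp_force: 0.0
```

Call:
jog_arm:
  plan:
    - {"xyz": [0,-3.5,0],"angular": [0,0,-5],"fingers": 6.5}
    - {"xyz": [0,-3.5,0],"angular": [0,0,-5],"fingers": 6.5}
    - {"xyz": [0,-3.5,0],"angular": [0,0,-5],"fingers": 6.5}
    - {"xyz": [0,-3.5,0],"angular": [0,0,-5],"fingers": 6.5}
    - {"xyz": [0,-3.5,0],"angular": [0,0,-5],"fingers": 6.5}

```text
time_s: 18.47
eef_pos: [0.5591, 0.0004, 0.1373]
ee_rot: [180.0, -0.0, 102.6]
contact_force: [0.3, 0.5, 0.5]
finger_gap: 0.0654
grasp_force: 0.0
```

Call:
jog_arm:
  plan:
    - {"xyz": [0,-3.5,0],"angular": [0,0,-5],"fingers": 6.5}
    - {"xyz": [0,-3.5,0],"angular": [0,0,-5],"fingers": 6.5}
    - {"xyz": [0,-3.5,0],"angular": [0,0,-5],"fingers": 6.5}
    - {"xyz": [0,-3.5,0],"angular": [0,0,-5],"fingers": 6.5}
    - {"xyz": [0,-3.5,0],"angular": [0,0,-5],"fingers": 6.5}

```text
time_s: 18.88
eef_pos: [0.5591, -0.1746, 0.1373]
ee_rot: [180.0, -0.0, 77.7]
contact_force: [1.2, 0.1, -0.5]
finger_gap: 0.0653
grasp_force: 0.0
```

Call:
jog_arm:
  plan:
    - {"xyz": [0,-3.5,0],"angular": [0,0,-5],"fingers": 6.5}
    - {"xyz": [0,-3.5,0],"angular": [0,0,-5],"fingers": 6.5}
    - {"xyz": [0,-3.5,0],"angular": [0,0,-5],"fingers": 6.5}
    - {"xyz": [0,0,0],"angular": [0,0,-3],"fingers": 6.5}
    - {"xyz": [0,0,0],"angular": [0,0,0],"fingers": 6.5}

```text
time_s: 19.3
eef_pos: [0.5583, -0.2807, 0.1369]
ee_rot: [180.0, 0.1, 59.5]
contact_force: [0.3, 1.1, 0.4]
finger_gap: 0.0651
grasp_force: 0.0
```

Call:
jog_arm:
  plan:
    - {"xyz": [-0.6,-3.5,0],"angular": [0,0,-3],"fingers": 6.5}
    - {"xyz": [-0.6,-3.5,0],"angular": [0,0,-2.5],"fingers": 6.5}
    - {"xyz": [-0.5,-3,0],"angular": [0,0,0],"fingers": 6.5}
    - {"xyz": [0,0,0],"angular": [0,0,0],"fingers": 6.5}
    - {"xyz": [0,0,0],"angular": [0,0,0],"fingers": 6.5}

```text
time_s: 19.72
eef_pos: [0.5416, -0.379, 0.1369]
ee_rot: [-180.0, 0.0, 54.4]
contact_force: [0.2, 0.5, -0.7]
finger_gap: 0.0649
grasp_force: 0.0
```

```bash
python3 chk.py oil_bottle bot .559 .371 .003 n 1 pics/c3.png; python3 -c "
import cv2,numpy as np
a=np.vstack([cv2.resize(cv2.imread(f'pics/c{i}.png'),(400,200)) for i in(1,2,3)]);cv2.imwrite('pics/chk1.png',a)"
```

```text
oil_bottle [557.3 368.6  13.9] [1.32 3.66] -0.8 1.0
```

View pics/chk1.png

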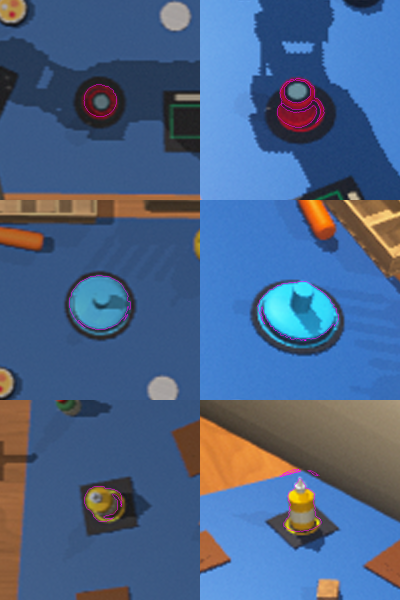

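The loupe (100,100), cover (100,305) and bottle (105,503) stand upright in their rings. I go on to the clock.

Call:
jog_arm:
  plan:
    - {"xyz": [-0.05,-0.2,-2],"angular": [0,0,-0.4],"fingers": 6.5}
    - {"xyz": [0,0,-2],"angular": [0,0,0],"fingers": 6.5}
    - {"xyz": [0,0,-1],"angular": [0,0,0],"fingers": 6.5}
    - {"xyz": [0,0,0],"angular": [0,0,0],"fingers": 6.5}
    - {"xyz": [0,0,0],"angular": [0,0,0],"fingers": 6.5}

```text
time_s: 20.23
eef_pos: [0.5423, -0.3788, 0.0871]
ee_rot: [-180.0, -0.0, 54.1]
contact_force: [-0.2, -0.5, 0.6]
finger_gap: 0.0651
grasp_force: 0.0
```

Call:
jog_arm:
  plan:
    - {"xyz": [0,0,-2],"angular": [0,0,0],"fingers": 6.5}
    - {"xyz": [0,0,-2.5],"angular": [0,0,0],"fingers": 6.5}
    - {"xyz": [0,0,-1.5],"angular": [0,0,0],"fingers": 6.5}
    - {"xyz": [0,0,-0.5],"angular": [0,0,0],"fingers": 6.5}
    - {"xyz": [0,0,0],"angular": [0,0,0],"fingers": 6.5}

```text
time_s: 20.65
eef_pos: [0.5416, -0.3795, 0.0215]
ee_rot: [-179.9, 0.0, 54.0]
contact_force: [-0.4, 0.3, 0.2]
finger_gap: 0.065
grasp_force: 0.0
```

Call:
jog_arm:
  plan:
    - {"xyz": [0,0,0],"angular": [0,0,0],"fingers": 3}
    - {"xyz": [0,0,0],"angular": [0,0,0],"fingers": 3}
    - {"xyz": [0,0,0],"angular": [0,0,0],"fingers": 3}
    - {"xyz": [0,0,0],"angular": [0,0,0],"fingers": 3}
    - {"xyz": [0,0,0],"angular": [0,0,0],"fingers": 3}
  newtons: 30

```text
time_s: 21.07
eef_pos: [0.5421, -0.3802, 0.0227]
ee_rot: [179.9, -0.0, 54.0]
contact_force: [-0.3, 0.3, 0.1]
finger_gap: 0.0396
grasp_force: 0.0
```

Call:
jog_arm:
  plan:
    - {"xyz": [0,0,0],"angular": [0,0,0],"fingers": 3}
    - {"xyz": [0,0,0],"angular": [0,0,0],"fingers": 3}
    - {"xyz": [0,0,0],"angular": [0,0,0],"fingers": 3}

```text
time_s: 21.32
eef_pos: [0.5419, -0.3801, 0.0225]
ee_rot: [180.0, -0.0, 54.0]
contact_force: [-1.6, 1.4, 6.0]
finger_gap: 0.0358
grasp_force: 30.0
```

Call:
jog_arm:
  plan:
    - {"xyz": [0,0,1.5],"angular": [0,0,0],"fingers": 3}
    - {"xyz": [0,0,2.5],"angular": [0,0,0],"fingers": 3}
    - {"xyz": [0,0,2],"angular": [0,0,0],"fingers": 3}
    - {"xyz": [-0.8,0.8,0],"angular": [0,0,3],"fingers": 3}
    - {"xyz": [-2,1.9,0],"angular": [0,0,5],"fingers": 3}

```text
time_s: 21.73
eef_pos: [0.5155, -0.355, 0.0843]
ee_rot: [179.7, 0.1, 62.1]
contact_force: [-0.1, 0.1, -2.9]
finger_gap: 0.0357
grasp_force: 30.0
```

Call:
jog_arm:
  plan:
    - {"xyz": [-2.4,2.3,0],"angular": [0,0,6],"fingers": 3}
    - {"xyz": [-2.4,2.3,0],"angular": [0,0,6],"fingers": 3}
    - {"xyz": [-2.4,2.3,0],"angular": [0,0,6],"fingers": 3}
    - {"xyz": [-2,1.9,0],"angular": [0,0,6],"fingers": 3}
    - {"xyz": [-1,1,0],"angular": [0,0,4],"fingers": 3}

```text
time_s: 22.15
eef_pos: [0.4093, -0.253, 0.0822]
ee_rot: [-180.0, -0.1, 90.3]
contact_force: [0.8, -1.2, -3.3]
finger_gap: 0.0355
grasp_force: 30.0
```

Call:
jog_arm:
  plan:
    - {"xyz": [0,0,0],"angular": [0,0,0],"fingers": 3}
    - {"xyz": [0,0,0],"angular": [0,0,0],"fingers": 3}
    - {"xyz": [0,0,0],"angular": [0,0,0],"fingers": 3}

```text
time_s: 22.4
eef_pos: [0.4125, -0.2556, 0.0828]
ee_rot: [179.9, 0.0, 89.9]
contact_force: [1.2, 0.1, -1.4]
finger_gap: 0.0356
grasp_force: 30.0
```

Call:
jog_arm:
  plan:
    - {"xyz": [-0.15,0.3,-2],"angular": [0,0,0.6],"fingers": 3}
    - {"xyz": [0,0,-2.2],"angular": [0,0,0],"fingers": 3}
    - {"xyz": [0,0,-1.0],"angular": [0,0,0],"fingers": 3}
    - {"xyz": [0,0,0],"angular": [0,0,0],"fingers": 3}
    - {"xyz": [0,0,0],"angular": [0,0,0],"fingers": 3}

```text
time_s: 22.82
eef_pos: [0.4103, -0.2526, 0.0301]
ee_rot: [-179.9, 0.0, 90.5]
contact_force: [0.1, -0.5, -2.4]
finger_gap: 0.0357
grasp_force: 30.0
```

Call:
jog_arm:
  plan:
    - {"xyz": [0,0,-0.2],"angular": [0,0,0],"fingers": 3}
    - {"xyz": [0,0,0],"angular": [0,0,0],"fingers": 3}
    - {"xyz": [0,0,0],"angular": [0,0,0],"fingers": 3}

```text
time_s: 23.07
eef_pos: [0.4108, -0.2523, 0.0288]
ee_rot: [179.9, 0.0, 90.6]
contact_force: [0.1, 0.2, -1.7]
finger_gap: 0.0359
grasp_force: 30.0
```

Call:
jog_arm:
  plan:
    - {"xyz": [0,0,-0.1],"angular": [0,0,0],"fingers": 3}
    - {"xyz": [0,0,0],"angular": [0,0,0],"fingers": 3}
    - {"xyz": [0,0,0],"angular": [0,0,0],"fingers": 3}

```text
time_s: 23.32
eef_pos: [0.4104, -0.252, 0.0272]
ee_rot: [180.0, -0.0, 90.6]
contact_force: [0.4, 0.7, -1.5]
finger_gap: 0.036
grasp_force: 30.0
```

Call:
jog_arm:
  plan:
    - {"xyz": [0,-0.05,-0.1],"angular": [0,0,0],"fingers": 3}
    - {"xyz": [0,0,0],"angular": [0,0,0],"fingers": 3}
    - {"xyz": [0,0,0],"angular": [0,0,0],"fingers": 3}

```text
time_s: 23.57
eef_pos: [0.4103, -0.2525, 0.026]
ee_rot: [-180.0, -0.0, 90.6]
contact_force: [-0.3, -0.0, -1.8]
finger_gap: 0.0356
grasp_force: 30.0
```

Call:
jog_arm:
  plan:
    - {"xyz": [0,0,-0.1],"angular": [0,0,0],"fingers": 3}
    - {"xyz": [0,0,0],"angular": [0,0,0],"fingers": 3}
    - {"xyz": [0,0,0],"angular": [0,0,0],"fingers": 3}

```text
time_s: 23.82
eef_pos: [0.4104, -0.2525, 0.0254]
ee_rot: [180.0, -0.0, 90.6]
contact_force: [-2.5, 1.3, 4.7]
finger_gap: 0.0355
grasp_force: 30.0
```

Call:
jog_arm:
  plan:
    - {"xyz": [0,0,0.05],"angular": [0,0,0],"fingers": 6}
    - {"xyz": [0,0,0],"angular": [0,0,0],"fingers": 6}
    - {"xyz": [0,0,0],"angular": [0,0,0],"fingers": 6}
    - {"xyz": [0,0,0],"angular": [0,0,0],"fingers": 6}
    - {"xyz": [0,0,0],"angular": [0,0,0],"fingers": 6}

```text
time_s: 24.23
eef_pos: [0.4103, -0.2525, 0.0255]
ee_rot: [180.0, 0.0, 90.6]
contact_force: [0.2, 1.1, 0.3]
finger_gap: 0.0575
grasp_force: 0.0
```

Call:
jog_arm:
  plan:
    - {"xyz": [0,0,2],"angular": [0,0,0],"fingers": 6}
    - {"xyz": [0,0,3],"angular": [0,0,0],"fingers": 6}
    - {"xyz": [0,0,3],"angular": [0,0,0],"fingers": 6}
    - {"xyz": [0,0,3],"angular": [0,0,0],"fingers": 6}
    - {"xyz": [0,2,2],"angular": [0,0,0],"fingers": 6}

```text
time_s: 24.65
eef_pos: [0.4105, -0.2357, 0.1585]
ee_rot: [179.8, 0.1, 90.3]
contact_force: [0.6, -0.7, 0.1]
finger_gap: 0.06
grasp_force: 0.0
```

Call:
jog_arm:
  plan:
    - {"xyz": [0.7,3.5,1],"angular": [0,0,0],"fingers": 6}
    - {"xyz": [0.7,3.5,0],"angular": [0,0,0],"fingers": 6}
    - {"xyz": [0.7,3.5,0],"angular": [0,0,0],"fingers": 6}
    - {"xyz": [0.7,3.5,0],"angular": [0,0,0],"fingers": 6}
    - {"xyz": [0.7,3.5,0],"angular": [0,0,0],"fingers": 6}

```text
time_s: 25.07
eef_pos: [0.4453, -0.0558, 0.1658]
ee_rot: [180.0, -0.0, 90.6]
contact_force: [0.8, -0.4, -0.4]
finger_gap: 0.0604
grasp_force: 0.0
```

Call:
jog_arm:
  plan:
    - {"xyz": [0.7,3.5,0],"angular": [0,0,0],"fingers": 6}
    - {"xyz": [0.7,3.5,0],"angular": [0,0,0],"fingers": 6}
    - {"xyz": [0.7,3.5,0],"angular": [0,0,0],"fingers": 6}
    - {"xyz": [0.7,3.5,0],"angular": [0,0,0],"fingers": 6}
    - {"xyz": [0.7,3.5,0],"angular": [0,0,0],"fingers": 6}

```text
time_s: 25.48
eef_pos: [0.4803, 0.1193, 0.1656]
ee_rot: [180.0, -0.0, 90.6]
contact_force: [1.0, -0.4, -0.1]
finger_gap: 0.0599
grasp_force: 0.0
```

Call:
jog_arm:
  plan:
    - {"xyz": [0,3.5,0],"angular": [0,0,0],"fingers": 6}
    - {"xyz": [0,3.5,0],"angular": [0,0,0],"fingers": 6}
    - {"xyz": [0,2,0],"angular": [0,0,0],"fingers": 6}
    - {"xyz": [0,0,0],"angular": [0,0,0],"fingers": 6}
    - {"xyz": [0,0,0],"angular": [0,0,0],"fingers": 6}

```text
time_s: 25.9
eef_pos: [0.4799, 0.2083, 0.1652]
ee_rot: [-180.0, 0.0, 90.7]
contact_force: [-0.1, -1.7, -0.2]
finger_gap: 0.0598
grasp_force: 0.0
```

```bash
cat > fin.py <<'E'
from h import *;from station import camera
import itertools
cs=[camera("top"),camera("side")]
G={'loupe':(.4356,-.1176,0),'dust_cover':(.680,-.1363,0),'oil_bottle':(.5588,.3713,0),'clock':(.4103,-.2529,.6)}
t=[]
for k,(x,y,w) in G.items():
    w=np.radians(w);M=MOD[k]@np.array([[np.cos(w),-np.sin(w),0],[np.sin(w),np.cos(w),0],[0,0,1]]).T+[x,y,.002]
    for c in cs:
        s=proj(c,M).mean(0);b=cv2.resize(c["frame"][:,:,::-1],None,fx=6,fy=6,interpolation=cv2.INTER_CUBIC)
        cv2.polylines(b,[cv2.convexHull(np.round(6*(proj(c,M)+.5)).astype(np.int32))],True,(255,255,255),1)
        u,v=(6*s).astype(int);q=cv2.copyMakeBorder(b,200,200,200,200,0)[v+50:v+350,u+50:u+350];t.append(cv2.resize(q,(200,200)) if 0 else q[20:280,:][:,50:250] if 0 else cv2.resize(q,(200,200)))
cv2.imwrite("pics/fin.png",np.vstack([np.hstack(t[:4]),np.hstack(t[4:])]))
for n,c in zip("ts",cs): cv2.imwrite(f"pics/end_{n}.png",cv2.resize(c["frame"][:,:,::-1],(800,600)))
E
python3 fin.py; python3 chk.py clock clock .4103 -.2529 .003 .6 0 pics/c4.png
```

```text
clock [ 412.3 -251.8   -8.4] [1.28 0.56] 4.7 1.52
```

View pics/fin.png

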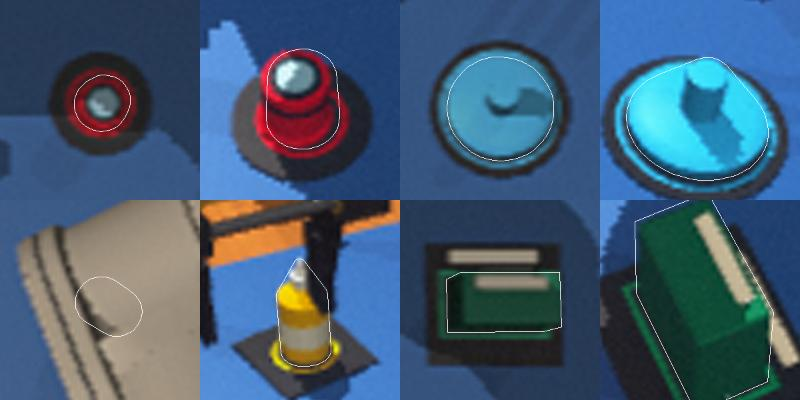

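View pics/end_t.png

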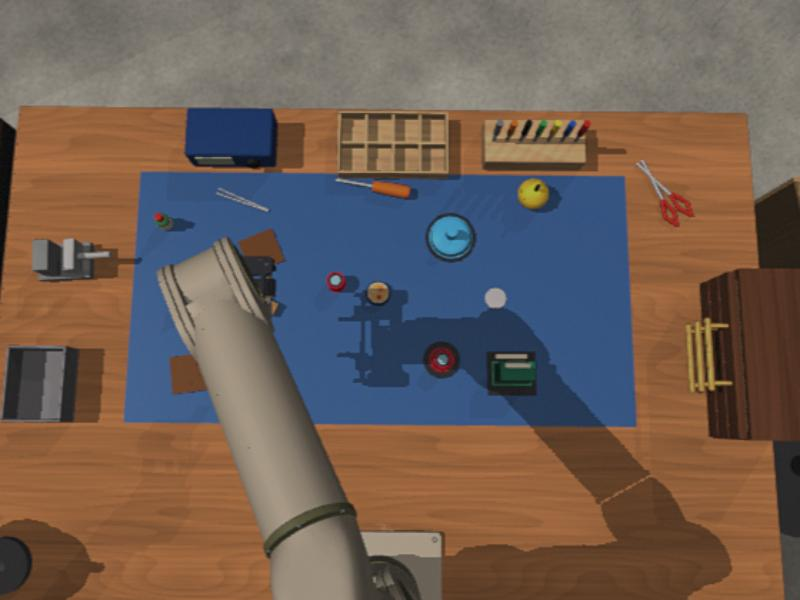

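All four look placed: loupe (441,359), cover (450,237), clock (511,372) with its bar beside the pad's cream bar, and watch unmoved at (378,293). I'll get exact offsets from the lens and the bar, relative to the starting fit.

```bash
cat > ex.py <<'E'
from h import *;from station import camera
c0=[dict(np.load(n+"_c.npz")) for n in("top","side")];c1=[camera("top"),camera("side")]
def blob(c,P,f,r):
    s=proj(c,np.array([P]))[0];H=hsv(c);m=f(H[...,0],H[...,1],H[...,2]).astype(np.uint8)
    w=np.zeros_like(m);cv2.circle(w,tuple((S*s).astype(int)),int(S*r),1,-1);m&=w
    n,l,st,ce=cv2.connectedComponentsWithStats(m);i=1+st[1:,4].argmax();return ce[i]/S-.375,l==i,st[i,4]
lens=lambda h,s,v:(s<110)&(v>85)&(h>60)&(h<125)
bar=lambda h,s,v:(s<90)&(v>110)
def R(w): return np.array([[np.cos(w),-np.sin(w)],[np.sin(w),np.cos(w)]])
for i,n in enumerate("ts"):
    try:
        a=ray0(c0[i],blob(c0[i],(.6683,.1271,.036),lens,8)[0],.036);b=ray0(c1[i],blob(c1[i],(.4356,-.1176,.039),lens,8)[0],.039)
        off=a[:2]-[.6683,.1271];print(n,'loupe err mm',np.round((b[:2]-off-[.4356,-.1176])*1e3,1))
    except Exception as e: print(e)
    w0,w1=np.radians([-36,.6])
    q0=np.r_[np.array([.5411,-.3811])+R(w0)@[.009,0],.066];q1=np.r_[np.array([.4103,-.2529])+R(w1)@[.009,0],.069]
    A=blob(c0[i],q0,bar,11);B=blob(c1[i],q1,bar,9)
    a=ray0(c0[i],A[0],.066)[:2];b=ray0(c1[i],B[0],.069)[:2]
    o=R(w0).T@(a-[.5411,-.3811])
    def ang(c,m,z):
        p=np.array([ray0(c,((x+.5)/S-.5,(y+.5)/S-.5),z)[:2] for y,x in np.argwhere(m)]);e,v=np.linalg.eigh(np.cov(p.T));d=v[:,1];return np.degrees(np.arctan2(-d[0],d[1])+np.pi/2)%180-90
    print(n,'bar',np.round(o*1e3,1),A[2],B[2],'clock err mm',np.round((b-R(w1)@o-[.4103,-.2529])*1e3,1),'yaw',round(ang(c0[i],A[1],.066),1),round(ang(c1[i],B[1],.069),1))
    qp=np.r_[np.array([.4103,-.2529])+[.031,0],.003];C=blob(c0[i],qp,bar,12);print(n,'pad bar yaw',round(ang(c0[i],C[1],.003),1),np.round((ray0(c0[i],C[0],.003)[:2]-[.4103,-.2529])*1e3,1))
im=[]
for P in((.4356,-.1176,.02),(.4103,-.2529,.03)):
    for c in c1:
        u,v=proj(c,np.array([P]))[0].astype(int);im.append(cv2.resize(c["frame"][max(0,v-30):v+30,u-40:u+40,::-1],(400,300),interpolation=cv2.INTER_CUBIC))
cv2.imwrite("pics/ex.png",np.vstack([np.hstack(im[:2]),np.hstack(im[2:])]))
E
python3 ex.py
```

```text
t loupe err mm [-2.9  1.4]
t bar [10.2  0.9] 1107 759 clock err mm [ 1.1 -0.8] yaw -36.4 -0.2
t pad bar yaw 0.6 [33.6  0.1]
s loupe err mm [-2.9  2.2]
s bar [9.2 0.7] 1955 1419 clock err mm [0.4 0.4] yaw -37.2 -0.5
s pad bar yaw 0.1 [32.3  1.5]
```

View pics/ex.png

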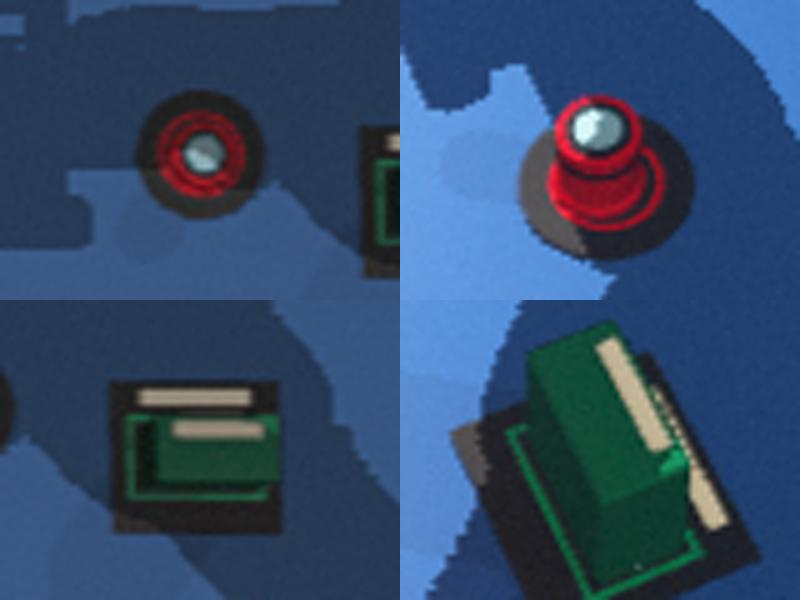

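The clock is within about 1 mm and 1°. The loupe sits about 3.5 mm off towards (-x,+y), at ~148°. I'll centre it by closing the fingers along that line, centred on the ring.

Call:
jog_arm:
  plan:
    - {"xyz": [-0.2,-2,0],"angular": [0,0,-3],"fingers": 5.5}
    - {"xyz": [-0.4,-3,0],"angular": [0,0,-4],"fingers": 5.5}
    - {"xyz": [-0.5,-3.5,0],"angular": [0,0,-4],"fingers": 5.5}
    - {"xyz": [-0.5,-3.5,0],"angular": [0,0,-4],"fingers": 5.5}
    - {"xyz": [-0.5,-3.5,0],"angular": [0,0,-4],"fingers": 5.5}

```text
time_s: 26.62
eef_pos: [0.4586, 0.0501, 0.1657]
ee_rot: [180.0, -0.0, 71.3]
contact_force: [0.9, -0.7, 0.4]
finger_gap: 0.055
grasp_force: 0.0
```

Call:
jog_arm:
  plan:
    - {"xyz": [-0.5,-3.5,0],"angular": [0,0,-4],"fingers": 5.5}
    - {"xyz": [-0.5,-3.5,-1],"angular": [0,0,-4],"fingers": 5.5}
    - {"xyz": [-0.5,-3.5,-2],"angular": [0,0,-4],"fingers": 5.5}
    - {"xyz": [-0.5,-3.5,-2],"angular": [0,0,-1.7],"fingers": 5.5}
    - {"xyz": [-0.3,-2,-2],"angular": [0,0,0],"fingers": 5.5}

```text
time_s: 27.03
eef_pos: [0.435, -0.112, 0.0953]
ee_rot: [179.9, -0.0, 57.5]
contact_force: [0.3, 0.1, -1.2]
finger_gap: 0.0552
grasp_force: 0.0
```

Call:
jog_arm:
  plan:
    - {"xyz": [-0.4,-1,0],"angular": [0,0,0],"fingers": 5.5}
    - {"xyz": [0,0,0],"angular": [0,0,0],"fingers": 5.5}
    - {"xyz": [0,0,0],"angular": [0,0,0],"fingers": 5.5}
    - {"xyz": [0,0,0],"angular": [0,0,0],"fingers": 5.5}

```text
time_s: 27.37
eef_pos: [0.4334, -0.1162, 0.0968]
ee_rot: [179.9, -0.1, 58.0]
contact_force: [0.3, -0.5, -0.2]
finger_gap: 0.055
grasp_force: 0.0
```

Call:
jog_arm:
  plan:
    - {"xyz": [0.2,-0.1,-2],"angular": [0,0,0],"fingers": 5.5}
    - {"xyz": [0,0,-2],"angular": [0,0,0],"fingers": 5.5}
    - {"xyz": [0,0,-0.7],"angular": [0,0,0],"fingers": 5.5}
    - {"xyz": [0,0,0],"angular": [0,0,0],"fingers": 5.5}
    - {"xyz": [0,0,0],"angular": [0,0,0],"fingers": 5.5}

```text
time_s: 27.78
eef_pos: [0.4348, -0.1178, 0.0493]
ee_rot: [180.0, -0.0, 58.0]
contact_force: [-0.5, -0.2, 0.5]
finger_gap: 0.0551
grasp_force: 0.0
```

Call:
jog_arm:
  plan:
    - {"xyz": [0,0,0],"angular": [0,0,0],"fingers": 5.5}
    - {"xyz": [0,0,0],"angular": [0,0,0],"fingers": 5.5}

```text
time_s: 27.95
eef_pos: [0.4351, -0.1183, 0.0497]
ee_rot: [179.9, -0.1, 57.9]
contact_force: [0.9, -0.6, -0.1]
finger_gap: 0.055
grasp_force: 0.0
```

Call:
jog_arm:
  plan:
    - {"xyz": [0.1,0.03,-1.5],"angular": [0,0,0],"fingers": 5.5}
    - {"xyz": [0,0,-1.3],"angular": [0,0,0],"fingers": 5.5}
    - {"xyz": [0,0,-0.5],"angular": [0,0,0],"fingers": 5.5}
    - {"xyz": [0,0,0],"angular": [0,0,0],"fingers": 5.5}
    - {"xyz": [0,0,0],"angular": [0,0,0],"fingers": 5.5}

```text
time_s: 28.37
eef_pos: [0.4355, -0.1183, 0.0161]
ee_rot: [180.0, -0.0, 57.9]
contact_force: [-0.6, 0.4, 0.0]
finger_gap: 0.055
grasp_force: 0.0
```

Call:
jog_arm:
  plan:
    - {"xyz": [0,0,0],"angular": [0,0,0],"fingers": 4.6}
    - {"xyz": [0,0,0],"angular": [0,0,0],"fingers": 4.2}
    - {"xyz": [0,0,0],"angular": [0,0,0],"fingers": 3.9}
    - {"xyz": [0,0,0],"angular": [0,0,0],"fingers": 3.6}
    - {"xyz": [0,0,0],"angular": [0,0,0],"fingers": 3.3}
  newtons: 5

```text
time_s: 28.78
eef_pos: [0.4354, -0.1181, 0.0158]
ee_rot: [180.0, -0.0, 57.9]
contact_force: [-0.4, 0.3, 0.3]
finger_gap: 0.0363
grasp_force: 0.2
```

Call:
jog_arm:
  plan:
    - {"xyz": [0,0,0],"angular": [0,0,0],"fingers": 3.3}
    - {"xyz": [0,0,0],"angular": [0,0,0],"fingers": 3.3}
    - {"xyz": [0,0,0],"angular": [0,0,0],"fingers": 3.3}

```text
time_s: 29.03
eef_pos: [0.4353, -0.1182, 0.0156]
ee_rot: [-180.0, -0.0, 57.9]
contact_force: [-1.4, 0.1, 1.0]
finger_gap: 0.0339
grasp_force: 5.0
```

Gripped and centred. I release, rise and clear.

Call:
jog_arm:
  plan:
    - {"xyz": [0,0,0],"angular": [0,0,0],"fingers": 5}
    - {"xyz": [0,0,0],"angular": [0,0,0],"fingers": 5}
    - {"xyz": [0,0,0],"angular": [0,0,0],"fingers": 5}
    - {"xyz": [0,0,0],"angular": [0,0,0],"fingers": 5}
    - {"xyz": [0,0,1],"angular": [0,0,0],"fingers": 5}

```text
time_s: 29.45
eef_pos: [0.4341, -0.1181, 0.0246]
ee_rot: [-179.9, 0.1, 57.9]
contact_force: [-0.8, 0.4, 1.1]
finger_gap: 0.0491
grasp_force: 0.0
```

Call:
jog_arm:
  plan:
    - {"xyz": [0,0,3],"angular": [0,0,0],"fingers": 5}
    - {"xyz": [0,0,3],"angular": [0,0,0],"fingers": 5}
    - {"xyz": [0,0,3],"angular": [0,0,0],"fingers": 5}
    - {"xyz": [0.2,2,2],"angular": [0,0,0],"fingers": 5}
    - {"xyz": [0.2,3.5,2],"angular": [0,0,0],"fingers": 5}

```text
time_s: 29.87
eef_pos: [0.4395, -0.0658, 0.1582]
ee_rot: [179.8, -0.0, 57.5]
contact_force: [0.4, 0.6, -0.6]
finger_gap: 0.0502
grasp_force: 0.0
```

Call:
jog_arm:
  plan:
    - {"xyz": [0.2,3.5,0],"angular": [0,0,0],"fingers": 5}
    - {"xyz": [0.2,3.5,0],"angular": [0,0,0],"fingers": 5}
    - {"xyz": [0.2,3.5,0],"angular": [0,0,0],"fingers": 5}
    - {"xyz": [0.2,3.5,0],"angular": [0,0,0],"fingers": 5}
    - {"xyz": [0.2,3.5,0],"angular": [0,0,0],"fingers": 5}

```text
time_s: 30.28
eef_pos: [0.4492, 0.1134, 0.1566]
ee_rot: [179.9, -0.0, 57.9]
contact_force: [0.9, 0.4, 0.3]
finger_gap: 0.0503
grasp_force: 0.0
```

Call:
jog_arm:
  plan:
    - {"xyz": [0,2,0],"angular": [0,0,0],"fingers": 5}
    - {"xyz": [0,0,0],"angular": [0,0,0],"fingers": 5}
    - {"xyz": [0,0,0],"angular": [0,0,0],"fingers": 5}

```text
time_s: 30.53
eef_pos: [0.4492, 0.1324, 0.1561]
ee_rot: [180.0, 0.0, 58.0]
contact_force: [-0.4, -0.8, -0.3]
finger_gap: 0.0503
grasp_force: 0.0
```

```bash
python3 ex.py; python3 fin.py; python3 - <<'E'
import cv2,numpy as np
a=cv2.imread('pics/ex.png')[:300];b=cv2.imread('pics/fin.png')
cv2.imwrite('pics/last.png',np.vstack([a,cv2.resize(cv2.imread('pics/end_t.png')[150:450,100:650],(550,300)) if 0 else np.hstack([cv2.imread('pics/end_t.png')[150:450,130:530],cv2.imread('pics/end_s.png')[100:400,180:580]])]))
E
```

```text
t loupe err mm [ 0.4 -0.8]
t bar [10.2  0.9] 1107 769 clock err mm [ 1.2 -0.8] yaw -36.4 -0.2
t pad bar yaw 0.6 [33.6  0.1]
s loupe err mm [0.4 0. ]
s bar [9.2 0.7] 1955 1433 clock err mm [0.4 0.4] yaw -37.2 -0.5
s pad bar yaw 0.1 [32.3  1.5]
```

View pics/last.png

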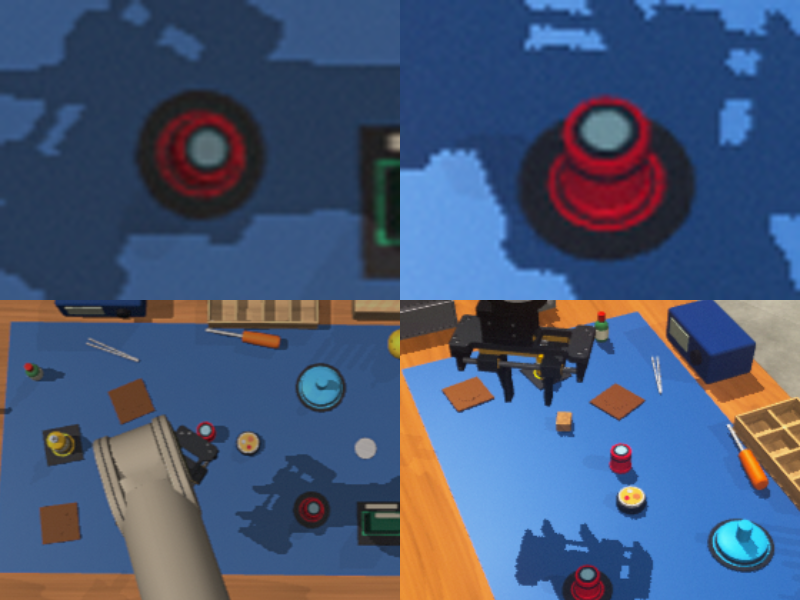

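The loupe is centred now (200,155), within 1 mm. The bottle (62,443) and cover (320,387) are in place and the watch is unmoved. I hand in.

```bash
python3 -c "from station import *; print(job_done())"
```

```text
the job is handed in; nothing more can be done
None
```

The job is handed in at about 31 s: all four things stand upright on their pads. The loupe and clock measured within about 1 mm of centre, while the cover and bottle looked centred but were not measured exactly. The dial faces the cream bar, and the watch was not moved.

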